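# Run the blue stock carousel once past its reader

## Robot

A 7-joint arm with a two-finger parallel gripper is mounted at the origin on the work surface. World frame = base frame: x ahead of the robot, y to its left, z up, the work surface at z = 0. Lengths are in m, angles in rad, forces in N, time in s.
With the tool pointing down it reaches from about 0.425 to 0.925 m from the base axis. Payload 6.8 kg.
Tool frame: the origin (TCP) lies on the mounting face of the last link; the fingertips stand 173 mm ahead of it and the grasp point (between the pads) lies 155 mm ahead of it; z points along the fingers, y is the line along which they close (so a half turn about z gives the same grasp; the last joint's range is limited). The gripper opens to 85 mm and grips with 20 to 120 N. Pads are 22 mm wide; open, the fingers measure 114 mm over their backs; the gripper's body (76 mm by 85 mm) begins 54 mm behind the grasp point. The pads swing forward as they close: fully open they stand 13 mm farther back than shut.
Start: joints at [1.183, 0.477, 0.022, 1.555, -0.011, 1.109, -0.083], TCP at [0.186, -0.649, 0.405] pointing down, gripper open.
Joint ranges: [-2.96, 2.96], [-0.34, 2.1], [-1.41, 1.46], [0.24, 2.44], [-1.37, 4.51], [0.17, 1.92], [-2.96, 2.96]. Speed limits (rad/s): [2.39, 2.39, 3.14, 3.14, 3.14, 3.14, 3.14].

## Interface

Orientations are given as a unit quaternion [w, x, y, z].
In Python, from station import bot gives the robot as it stands. The module is installed in compiled form; this text tells all that it offers.
- The arm moves only by the shell command python3 -m pendant 'ROWS' [FORCE]. ROWS is JSON, a list of rows, each a list of 5 numbers: the finger opening in m, from 0 to 0.0854, then the shift along the tool's x, y, z in m, then the turn about the tool's z in degrees. In form: [[jaw, x, y, z, yaw], ...]. A call has 1 to 12 rows; each row shifts and turns the commanded pose from where the row before left it, along the tool's axes as they then stand; what a row does not reach is not made up. A row lasts 1/12 s, in which the tool goes at most 41.7 mm and 7.16 degrees, less where a joint would pass 70% of its speed; a pose out of reach is approached as far as the arm can. A call with a gripper value outside its range is refused whole. The fingers move at their own pace and stop on an object; FORCE is the grip in N (left out, the last holds). Time passes only in rows, so rows that do not move let the fingers close. It gives the time, the measured TCP pose, the force, the opening and the grip force at its end, in the units of the state.
- bot.get_obs(): the state, without advancing time (a new reading comes with each control period).
- bot.read_camera(name): name is "scene" or "top" or "wrist"; returns (picture, depth): 420x560x3 uint8, blue, green, red; 420x560 float32, m along the optical axis (not along the pixel's ray), 0 where there is no reading.
- bot.camera_model(name): a dict with "intrinsics" (3x3 intrinsics, pixels), "R" (3x3) and "t" (3): a world point X has camera coordinates R X + t. Camera axes: x right, y down, z forward; pixel columns grow to the right and rows downward; lengths in m; the calibration is good to about 2 mm. A picture is of the moment at which its call begins: read the wrist's pose just before it. camera_model takes no time and is no camera call; for the wrist camera it gives the pose at the moment of the call.
- bot.hand_in(): hands the job in; it is judged then, once.
Trained networks look in the newest picture that a camera, given by its name, has taken for a name from the list of things; names that differ only in an ending like _2 or _b are one class to them, and where a whole thing is asked for, a point or a joint stands for the part that bears it (a point fixed in the world has none). Each returns a list of dicts, best first, with "score" (0 to 1); they miss things now and then, are a little off and sometimes report something else, mostly with a low value. They report only what shows in the picture. A call takes as long as a camera call.
- bot.boxes_of(name, camera): "at" ([column, row] in pixels, amid what is visible of it).
- bot.trace(name, camera): "mask" (420x560 bool, what is visible of it) and "at" ([column, row] in pixels, amid what is visible of it).
- bot.pinpoint(name, camera): "at" ([column, row] in pixels: a listed point, or the origin of a listed thing).
The state is a dict: "t": time; "q": joint angles; "joint_vel": joint speeds; "joint_torque": joint torques, N m; "eef_pos": TCP position; "tool_rot": TCP orientation; "contact_force": force on the tool from outside, world axes, zero at the start; "torque": the same for the moment, N m; "gripper_width": opening from 0.0 (shut) to 1.0 (fully open); "grasp_force": force on a finger pad.
Only numpy, scipy, OpenCV 4.12 (cv2) and the standard library are available. Lean on these libraries where they do the work, as an engineer would, in place of code of your own. Each camera call takes 0.05 s, during which the arm holds its last target. There are 200 camera calls.

## Task

Count the stock in the carousel that holds the blue cartons: take it by its orange upright grip and turn it anticlockwise (seen from above) through one full turn, so that every carton passes the reader, and stop with the grip back in front of that carousel's own white reader. Let go of it, and leave the carousel with the red cartons as it is.

Things in the scene. Friction and masses are not known exactly. Their poses are not given: they have to be found in the camera images.
- blue_carousel (a joint): Turning of the carousel with the blue-banded cartons: a black disc 216 mm across on a fixed steel stand, with six cartons whose tops are 78 mm above the table. In rad, 0 when its orange grip stands in front of (on the line from the axis to) its own reader, growing anticlockwise seen from above; it counts on past a full turn (6.28) and has no stops. It turns with light friction (about 1 N at the grip) and stays where it is left. At the start it reads between -0.17 and 0.17.
- blue_grip (a point): Centre of the orange upright grip of the blue-carton carousel, 130 mm above the table: a round sleeve 26 mm across, 50 mm tall (105 to 155 mm above the table), spinning freely on a pin 80 mm from the carousel's axis. The rest of the carousel and its reader stay below 79 mm. Grip it with 20 to 40 N (it creeps out of a weaker grip); the fingers need not turn with it. Its axes mean nothing.
- blue_axis (a point): Point on the vertical turning axis of the blue-carton carousel, 130 mm above the table (in empty air over the grey hub). It belongs to the fixed stand: its -x axis points to the reader, a white upright block 46 mm wide and 78 mm tall with a green top, its middle 138 mm from the axis. The stand cannot move.
- red_grip (a point): Centre of the orange grip, 130 mm above the table, of the other carousel: the same in build and sizes, but its cartons have red bands. It is to be left alone.

How it is judged:
On the way:
1. the blue-carton carousel is half way round, anticlockwise (value of joint blue_carousel above 3 rad).
At the end, for the whole second after the job is handed in: The blue-carton carousel has made one full turn anticlockwise and stands still with its grip in front of its reader again (joint 6.28, within 0.3 rad or 17 degrees), and the grip of the red-carton carousel is within 20 mm of where it was (value of joint blue_carousel between 5.98 and 6.58 rad and velocity of joint blue_carousel between -0.1 and 0.1 rad/s and distance of red_grip from where it was at the start of the episode below 0.02 m); the robot touches nothing.
It fails at once if the red-carton carousel is turned (its grip moved by more than 30 mm) (distance of red_grip from where it was at the start of the episode above 0.03 m).
It also fails if it takes over 56 s, if anything falls off the work surface, if the arm or the gripper's body presses on something with over 40 N, if the wrist force passes 120 N, or if a joint passes its speed limit or range.

## Working session

There is one attempt and no reset: what is moved stays moved. The work goes in short steps, Python scripts to look and compute and a shell command to move; the robot and the scene stay as the last step left them, time stands still between calls to the robot, and variables do not carry over. Pictures are saved under pics/ and viewed, at most 10 in all, crops included, and the job is handed in when it is done.

```bash
mkdir -p pics; cat > h.py <<'E'
import numpy as np,cv2
from station import bot
def proj_z(cam,uv,z):
    m=bot.camera_model(cam);K,R,t=[np.array(m[k]) for k in("intrinsics","R","t")]
    d=R.T@np.linalg.inv(K)@np.array([uv[0],uv[1],1.]);c=-R.T@t
    return c+d*(z-c[2])/d[2]
E
python3 - <<'E'
from h import *
o=bot.get_obs();print(o["t"],o["eef_pos"],o["tool_rot"],o["gripper_width"])
ims=[]
for c in("scene","top"):
    im,d=bot.read_camera(c);ims.append(im)
    for n in("blue_grip","blue_axis","red_grip"):
        for r in bot.pinpoint(n,c)[:3]: print(c,n,r["score"],r["at"],proj_z(c,r["at"],.13).round(3))
    cv2.imwrite(f"pics/{c}.png",im)
E
```

```text
0.0 [ 0.1863624  -0.64847304  0.40372492] [-8.91636680e-04  9.90226974e-01  1.39462212e-01 -1.90430507e-04] 1.002562404261956
scene blue_grip 0.64 [322.0, 295.4] [0.647 0.181 0.13 ]
scene blue_axis 0.64 [335.9, 257.4] [0.572 0.16  0.13 ]
scene red_grip 0.93 [185.3, 185.6] [ 0.583 -0.159  0.13 ]
top blue_grip 0.69 [172.1, 134.4] [0.649 0.183 0.13 ]
top blue_axis 0.9 [181.9, 178.1] [0.567 0.16  0.13 ]
```

View pics/top.png

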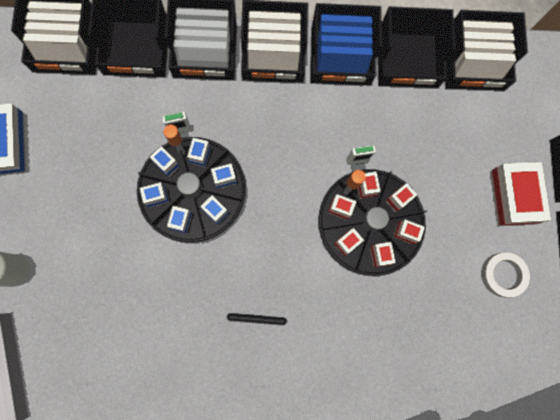

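View pics/scene.png

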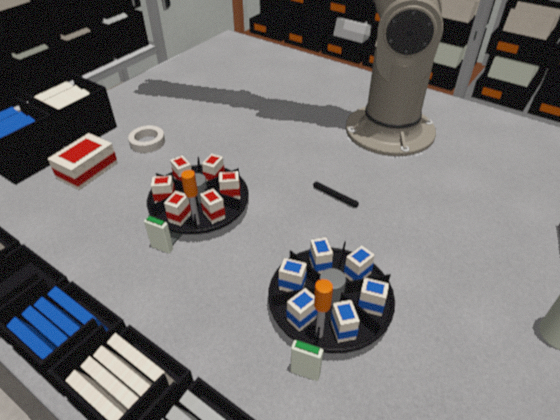

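The blue carousel is at upper left in the top view, with its hub near (188,183), grip at (171,131) and reader top at (174,118). The red one is at right with its grip at (358,178). The networks' points agree with both pictures. Next I move over the blue grip.

```bash
python3 -m pendant '[[0.085,0,0,0,5.3],[0.085,0,0,0,5.3],[0.085,0,0,0,5.4],[0.085,0.025,-0.025,0,0],[0.085,0.025,-0.025,0,0],[0.085,0.025,-0.025,0,0],[0.085,0.025,-0.025,0,0],[0.085,0.025,-0.025,0,0],[0.085,0.025,-0.025,0,0],[0.085,0.025,-0.025,0,0],[0.085,0.025,-0.025,0,0],[0.085,0.025,-0.025,0,0]]' 30
python3 - <<'E'
from h import *
for c,uv in(("top",(173.5,117)),("scene",(307,347.5))): print(c,proj_z(c,uv,.078))
print(proj_z("top",(188,183),.075))
E
```

```text
t: 1.4
eef_pos: [0.4123, -0.4223, 0.405]
tool_rot: [0.0, 1.0, 0.0, 0.0]
contact_force: [0.4, -0.3, -0.5]
gripper_width: 0.989
grasp_force: 0.0
top [0.7023921  0.19364595 0.078     ]
scene [0.70401771 0.19414701 0.078     ]
[0.57067964 0.15794773 0.075     ]
```

```bash
python3 -m pendant '[[0.085,0.013,-0.034,0,0],[0.085,0.013,-0.034,0,0],[0.085,0.013,-0.034,0,0],[0.085,0.013,-0.034,0,0],[0.085,0.013,-0.034,0,0],[0.085,0.013,-0.034,0,0],[0.085,0.013,-0.034,0,0],[0.085,0.013,-0.034,0,0],[0.085,0.013,-0.034,0,0],[0.085,0.013,-0.034,0,0],[0.085,0.013,-0.034,0,0],[0.085,0.013,-0.034,0,0]]'
python3 -m pendant '[[0.085,0.012,-0.03,0,0],[0.085,0.012,-0.03,0,0],[0.085,0.012,-0.03,0,0],[0.085,0.012,-0.03,0,0],[0.085,0.012,-0.025,0,0],[0.085,0,0,0,0],[0.085,0,0,0,0]]'
python3 - <<'E'
from h import *
o=bot.get_obs();print(o["eef_pos"],o["q"],o["tool_rot"])
im,d=bot.read_camera("wrist")
for n in("blue_grip","blue_axis"):
    for r in bot.pinpoint(n,"wrist")[:3]: print(n,r["score"],r["at"],proj_z("wrist",r["at"],.13).round(4))
for c in("wrist","top","scene"):
    if c!="wrist": bot.read_camera(c)
    m=bot.trace("blue_grip",c)
    print(c,[(r["score"],r["at"],proj_z(c,r["at"],.13).round(4),r["mask"].sum()) for r in m[:2]])
    for r in bot.pinpoint("blue_axis",c)[:2]: print(c,r["score"],proj_z(c,r["at"],.13).round(4))
cv2.imwrite("pics/w1.png",im)
E
```

```text
t: 2.4
eef_pos: [0.5674, -0.0139, 0.405]
tool_rot: [0.0, 1.0, 0.0, 0.0]
contact_force: [0.8, -0.4, -0.6]
gripper_width: 0.999
grasp_force: 0.0
t: 2.98
eef_pos: [0.627, 0.1315, 0.4044]
tool_rot: [-0.0, 1.0, 0.002, -0.0]
contact_force: [0.4, -1.5, 0.2]
gripper_width: 0.992
grasp_force: 0.0
[0.62703545 0.13149518 0.40441326] [-0.10219686  0.43687679 -0.27429098  1.62738346  0.12841615  1.09519698
 -1.97781089] [-3.46124312e-04  9.99998044e-01  1.94055215e-03 -1.60124475e-04]
blue_grip 0.79 [208.4, 186.7] [0.6458 0.1783 0.13  ]
blue_axis 0.81 [247.3, 282.1] [0.5693 0.1523 0.13  ]
wrist [(0.87, [206.4, 186.0], array([0.6464, 0.179 , 0.13  ]), np.int64(1720))]
wrist 0.81 [0.5693 0.1523 0.13  ]
top []
scene [(0.61, [320.8, 294.6], array([0.6466, 0.1785, 0.13  ]), np.int64(524))]
scene 0.9 [0.5759 0.156  0.13  ]
```

View pics/w1.png

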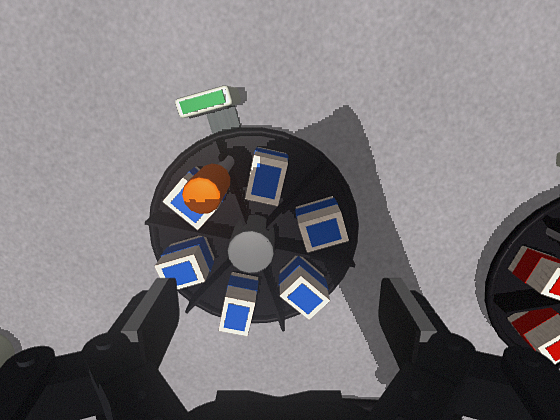

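The wrist view shows the grip top at about (201,194), the hub at (250,251) and the reader top at (204,101). I'll refine these using depth.

```bash
python3 - <<'E'
from h import *
def pts(c,mask,d):
    m=bot.camera_model(c);K,R,t=[np.array(m[k]) for k in("intrinsics","R","t")]
    v,u=np.nonzero(mask&(d>0));z=d[v,u]
    P=np.linalg.inv(K)@np.vstack([u*z,v*z,z]);return (R.T@(P-t[:,None])).T
for c in("wrist","top"):
    im,d=bot.read_camera(c);hsv=cv2.cvtColor(im,cv2.COLOR_BGR2HSV)
    for n,lo,hi in(("green",(50,80,60),(80,255,255)),("orange",(5,150,120),(20,255,255))):
        P=pts(c,cv2.inRange(hsv,lo,hi)>0,d)
        P=P[(abs(P[:,1]-.17)<.12)&(P[:,0]<.74)]
        if n=="orange":P=P[P[:,2]>.15]
        if len(P): print(c,n,len(P),np.median(P,0).round(4),((P.min(0)+P.max(0))/2).round(4))
    P=pts(c,d>0,d);P=P[np.hypot(P[:,0]-.57,P[:,1]-.158)<.13]
    H=P[(np.hypot(P[:,0]-.57,P[:,1]-.158)<.045)&(P[:,2]>.03)];print("hub z hist",np.histogram(H[:,2],np.arange(.03,.1,.006))[0])
    C=P[(P[:,2]>.073)&(P[:,2]<.083)]
    print("cartons",((C.min(0)+C.max(0))/2).round(4),C.mean(0).round(4))
    D=P[(P[:,2]>.008)&(P[:,2]<.05)]
    (x,y),r=cv2.minEnclosingCircle((D[:,:2]*1000).astype(np.float32));print("disc",x,y,r,np.median(D[:,2]))
E
```

```text
wrist green 572 [0.7026 0.1938 0.0775] [0.7025 0.1939 0.0763]
wrist orange 1053 [0.6463 0.1824 0.1542] [0.646  0.1825 0.1537]
hub z hist [ 209  225  261  270  566   94  109 1553    0    0    0]
cartons [0.5693 0.1585 0.0771] [0.5733 0.1527 0.0771]
disc 580.5226440429688 157.35586547851562 119.65391540527344 0.026302378421832
hub z hist [0 0 0 0 0 0 0 0 0 0 0]
cartons [0.5445 0.2437 0.0796] [0.5442 0.2434 0.0795]
disc 540.125732421875 250.90786743164062 47.20479965209961 0.032692891295477616
```

```bash
python3 -m pendant '[[0.085,0.0065,-0.017,0,0],[0.085,0.0065,-0.017,0,0],[0.085,0.006,-0.017,0,0],[0.085,0,0,0.02,0],[0.085,0,0,0.02,0],[0.085,0,0,0,0],[0.085,0,0,0,0]]'
```

```text
t: 4.22
eef_pos: [0.6457, 0.1802, 0.3637]
tool_rot: [0.0, 1.0, 0.0, -0.001]
contact_force: [-0.2, 0.1, 0.3]
gripper_width: 0.993
grasp_force: 0.0
```

```bash
python3 -m pendant '[[0.085,0,-0.002,0.02,0],[0.085,0,0,0.02,0],[0.085,0,0,0.02,0],[0.085,0,0,0.018,0],[0.085,0,0,0,0],[0.085,0,0,0,0],[0.02,0,0,0,0],[0.02,0,0,0,0],[0.02,0,0,0,0],[0.02,0,0,0,0],[0.02,0,0,0,0],[0.02,0,0,0,0]]' 30
python3 -m pendant '[[0.02,0,0,0,0],[0.02,0,0,0,0],[0.02,0,0,0,0],[0.02,0,0,0,0]]' 30
python3 - <<'E'
import numpy as np
a=np.radians(17.8)
for k in range(0,48):
    b=a+np.radians(7.5);print(k+1,*(1000*.08*(np.array([np.cos(b)-np.cos(a),-(np.sin(b)-np.sin(a))]))).round(1));a=b
E
```

```text
t: 5.22
eef_pos: [0.6461, 0.1825, 0.2876]
tool_rot: [-0.0, 1.0, 0.0, 0.0]
contact_force: [-1.0, -1.7, 4.9]
gripper_width: 0.296
grasp_force: 29.6
t: 5.55
eef_pos: [0.6461, 0.1825, 0.2875]
tool_rot: [-0.0, 1.0, 0.0, 0.0]
contact_force: [-1.8, -0.7, 7.0]
gripper_width: 0.297
grasp_force: 29.6
1 -3.8 -9.7
2 -5.1 -9.1
3 -6.2 -8.4
4 -7.3 -7.5
5 -8.2 -6.5
6 -9.0 -5.4
7 -9.6 -4.2
8 -10.1 -2.9
9 -10.4 -1.5
10 -10.5 -0.2
11 -10.4 1.2
12 -10.2 2.5
13 -9.7 3.8
14 -9.1 5.1
15 -8.4 6.2
16 -7.5 7.3
17 -6.5 8.2
18 -5.4 9.0
19 -4.2 9.6
20 -2.9 10.1
21 -1.5 10.4
22 -0.2 10.5
23 1.2 10.4
24 2.5 10.2
25 3.8 9.7
26 5.1 9.1
27 6.2 8.4
28 7.3 7.5
29 8.2 6.5
30 9.0 5.4
31 9.6 4.2
32 10.1 2.9
33 10.4 1.5
34 10.5 0.2
35 10.4 -1.2
36 10.2 -2.5
37 9.7 -3.8
38 9.1 -5.1
39 8.4 -6.2
40 7.5 -7.3
41 6.5 -8.2
42 5.4 -9.0
43 4.2 -9.6
44 2.9 -10.1
45 1.5 -10.4
46 0.2 -10.5
47 -1.2 -10.4
48 -2.5 -10.2
```

The grip is held at 29.6 N, with the opening matching the 26 mm sleeve. Starting the turn.

```bash
python3 -m pendant '[[0.02,-0.0038,-0.0097,0,0],[0.02,-0.0051,-0.0091,0,0],[0.02,-0.0062,-0.0084,0,0],[0.02,-0.0073,-0.0075,0,0],[0.02,-0.0082,-0.0065,0,0],[0.02,-0.009,-0.0054,0,0],[0.02,0,0,0,0],[0.02,0,0,0,0]]' 30
```

```text
t: 6.22
eef_pos: [0.606, 0.2294, 0.2875]
tool_rot: [0.0, 1.0, 0.001, 0.0]
contact_force: [-0.9, -1.4, 5.9]
gripper_width: 0.297
grasp_force: 29.9
```

```bash
python3 -m pendant '[[0.02,-0.0096,-0.0042,0,0],[0.02,-0.0101,-0.0029,0,0],[0.02,-0.0104,-0.0015,0,0],[0.02,-0.0105,-0.0002,0,0],[0.02,-0.0104,0.0012,0,0],[0.02,-0.0102,0.0025,0,0],[0.02,-0.0097,0.0038,0,0],[0.02,-0.0091,0.0051,0,0],[0.02,-0.0084,0.0062,0,0],[0.02,-0.0075,0.0073,0,0],[0.02,0,0,0,0],[0.02,0,0,0,0]]' 30
```

```text
t: 7.22
eef_pos: [0.5101, 0.2111, 0.2875]
tool_rot: [0.0, 1.0, -0.0, 0.001]
contact_force: [1.4, -1.9, 5.7]
gripper_width: 0.299
grasp_force: 30.8
```

```bash
python3 -m pendant '[[0.02,-0.0065,0.0082,0,0],[0.02,-0.0054,0.009,0,0],[0.02,-0.0042,0.0096,0,0],[0.02,-0.0029,0.0101,0,0],[0.02,-0.0015,0.0104,0,0],[0.02,-0.0002,0.0105,0,0],[0.02,0.0012,0.0104,0,0],[0.02,0.0025,0.0102,0,0],[0.02,0.0038,0.0097,0,0],[0.02,0.0051,0.0091,0,0],[0.02,0,0,0,0],[0.02,0,0,0,0]]' 30
python3 -c "
from h import *
im,d=bot.read_camera('scene');cv2.imwrite('pics/s2.png',im)"
```

```text
t: 8.22
eef_pos: [0.5027, 0.1141, 0.2874]
tool_rot: [-0.0, 1.0, -0.0, 0.001]
contact_force: [1.4, -0.0, 8.0]
gripper_width: 0.291
grasp_force: 31.3
```

View pics/s2.png

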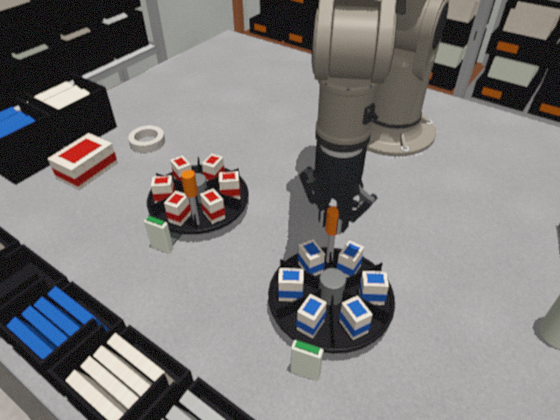

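The fingers still hold the grip at (332,220), on the robot side and past half way. The red carousel is unchanged. Continuing.

```bash
python3 -m pendant '[[0.02,0.0062,0.0084,0,0],[0.02,0.0073,0.0075,0,0],[0.02,0.0082,0.0065,0,0],[0.02,0.009,0.0054,0,0],[0.02,0.0096,0.0042,0,0],[0.02,0.0101,0.0029,0,0],[0.02,0.0104,0.0015,0,0],[0.02,0.0105,0.0002,0,0],[0.02,0.0104,-0.0012,0,0],[0.02,0.0102,-0.0025,0,0],[0.02,0,0,0,0],[0.02,0,0,0,0]]' 30
```

```text
t: 9.27
eef_pos: [0.5948, 0.0817, 0.2875]
tool_rot: [-0.0, 1.0, 0.0, 0.001]
contact_force: [0.5, -1.3, 9.2]
gripper_width: 0.299
grasp_force: 31.3
```

```bash
python3 -m pendant '[[0.02,0.0097,-0.0038,0,0],[0.02,0.0091,-0.0051,0,0],[0.02,0.0084,-0.0062,0,0],[0.02,0.0075,-0.0073,0,0],[0.02,0.0065,-0.0082,0,0],[0.02,0.0054,-0.009,0,0],[0.02,0.0042,-0.0096,0,0],[0.02,0.0029,-0.0101,0,0],[0.02,0.0015,-0.0104,0,0],[0.02,0.0002,-0.0105,0,0],[0.02,-0.0012,-0.0104,0,0],[0.02,-0.0016,-0.0064,0,0]]' 30
python3 -m pendant '[[0.02,0,0,0,0],[0.02,0,0,0,0],[0.02,0,0,0,0],[0.02,0,0,0,0]]' 30
```

```text
t: 10.27
eef_pos: [0.6467, 0.18, 0.2875]
tool_rot: [-0.001, 1.0, 0.001, 0.001]
contact_force: [1.0, 0.3, 7.6]
gripper_width: 0.297
grasp_force: 31.2
t: 10.6
eef_pos: [0.6468, 0.1794, 0.2876]
tool_rot: [-0.001, 1.0, 0.001, 0.001]
contact_force: [2.1, 2.3, 5.7]
gripper_width: 0.295
grasp_force: 31.1
```

The grip is back in front of the reader. Now I open and rise.

```bash
python3 -m pendant '[[0.085,0,0,0,0],[0.085,0,0,0,0],[0.085,0,0,0,0],[0.085,0,0,0,0],[0.085,0,0,0,0],[0.085,0,0,0,0],[0.085,0,0,0,0],[0.085,0,0,0,0]]'
python3 -m pendant '[[0.085,0,0,-0.01,0],[0.085,0,0,-0.015,0],[0.085,0,0,-0.02,0],[0.085,0,0,-0.02,0],[0.085,0,0,-0.02,0],[0.085,0,0,-0.02,0],[0.085,-0.02,0,-0.015,0],[0.085,-0.02,0,0,0],[0.085,0,0,0,0],[0.085,0,0,0,0],[0.085,0,0,0,0]]'
python3 -c "
from h import *
im,d=bot.read_camera('scene');cv2.imwrite('pics/s3.png',im)
for n in('blue_grip','red_grip'):
  for r in bot.pinpoint(n,'scene')[:2]: print(n,r['score'],r['at'],proj_z('scene',r['at'],.13).round(3))"
```

```text
t: 11.27
eef_pos: [0.6469, 0.1787, 0.2866]
tool_rot: [0.0, 1.0, 0.0, -0.0]
contact_force: [-0.5, 0.2, 0.6]
gripper_width: 0.997
grasp_force: 0.0
t: 12.18
eef_pos: [0.6072, 0.1785, 0.4071]
tool_rot: [0.0, 1.0, 0.0, 0.0]
contact_force: [0.8, 0.6, 0.3]
gripper_width: 0.996
grasp_force: 0.0
blue_grip 0.69 [320.0, 294.9] [0.648 0.178 0.13 ]
red_grip 0.8 [187.6, 182.1] [ 0.573 -0.163  0.13 ]
```

View pics/s3.png

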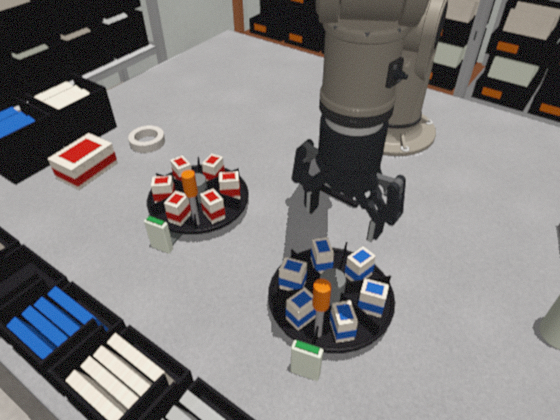

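The blue grip stands at (321,295), in front of its reader. The gripper is clear, and the red carousel is unchanged with its grip at (190,185).

```bash
python3 -c "
from station import bot
print(bot.hand_in())"
```

```text
the job is handed in; nothing more can be done
None
```

I turned the blue carousel one full turn anticlockwise and let go with its grip back in front of its own reader; the red carousel was not touched, and the job is handed in at about 12 s (no verdict was returned).

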